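# Slide the wax pot off the heat and brush it out

### The arm

A 6-joint arm with a two-finger parallel gripper is mounted at the origin on the work surface. World frame = base frame: x ahead of the robot, y to its left, z up, the work surface at z = 0. Lengths are in m, angles in rad, forces in N, time in s.
With the tool pointing down it reaches from about 0.35 to 0.975 m from the base axis. Payload 4.9 kg.
Tool frame: the origin (TCP) lies at the very end of the fingers, on their centre line; the grasp point (between the pads) lies 19 mm behind it; z points along the fingers, y is the line along which they close (so a half turn about z gives the same grasp; the last joint's range is limited). The gripper opens to 85 mm and grips with 20 to 120 N. Pads are 22 mm wide; open, the fingers measure 114 mm over their backs; the gripper's body (76 mm by 85 mm) begins 54 mm behind the grasp point. The pads swing forward as they close: fully open they stand 13 mm farther back than shut.
Start: joints at [1.2, 0.053, 1.613, -0, 1.476, -0.119], TCP at [0.156, 0.605, 0.231] pointing down, gripper open.
Joint ranges: [-3.01, 3.01], [-1.01, 2.22], [0.06, 2.58], [-1.02, 4.17], [0.09, 2.62], [-3.14, 3.14]. Speed limits (rad/s): [2.57, 2.57, 3.14, 3.14, 3.14, 3.14].

### API

Orientations are given as a rotation vector (axis times angle).
In Python, from station import get_obs, get_image, get_calibration, finish_job gives the robot as it stands.
- The arm moves only by the tool servo_tool, never from a script. Its argument "increments" is a list of rows, each a list of 5 numbers: the opening, from 0 (shut) to 1 (fully open), then the shift along the tool's x, y, z in mm, then the turn about the tool's z in degrees. In form: [[jaw, tx, ty, tz, spin], ...]. A call has 1 to 12 rows; each row shifts and turns the commanded pose from where the row before left it, along the tool's axes as they then stand; what a row does not reach is not made up. A row lasts 1/8 s, in which the tool goes at most 62.5 mm and 10.7 degrees, less where a joint would pass 70% of its speed; a pose out of reach is approached as far as the arm can. A call is refused whole if a number of a shift passes 62.5 or a number of a turn 10.7, either way. A call with a gripper value outside its range is refused whole. The fingers move at their own pace and stop on an object; "force" is the grip in N (left out, the last holds). Time passes only in rows, so rows that do not move let the fingers close. It gives the time, the measured TCP pose, the force, the opening and the grip force at its end, in the units of the state.
- get_obs(): the state, without advancing time (a new reading comes with each control period).
- get_image(name): name is "scene" or "top" or "wrist"; returns the picture (480x640x3 uint8, red, green, blue); there is no depth.
- get_calibration(name): a dict with "fx", "fy", "cx", "cy" (pixels), "R" (3x3) and "t" (3): a world point X has camera coordinates R X + t; the wrist camera has in their place "mount" (4x4, takes a point from camera to tool coordinates, whose origin is the TCP and whose axes are the flange's). Camera axes: x right, y down, z forward; pixel columns grow to the right and rows downward; lengths in m; the calibration is good to about 2 mm. A picture is of the moment at which its call begins: read the wrist's pose just before it. get_calibration takes no time and is no camera call.
- finish_job(): hands the job in; it is judged then, once.
The state is a dict: "t": time; "q": joint angles; "dq": joint speeds; "effort": joint torques, N m; "tool_pos": TCP position; "tool_rot": TCP orientation; "contact_force": force on the tool from outside, world axes, zero at the start; "wrist_torque": the same for the moment, N m; "opening": finger opening in m; "grip_force": force on a finger pad.
Only numpy, scipy, OpenCV 4.12 (cv2) and the standard library are available. Lean on these libraries where they do the work, as an engineer would, in place of code of your own. Each camera call takes 0.05 s, during which the arm holds its last target. There are 200 camera calls.

### The job

The empty wax pot needs brushing out: slide it across the glass without lifting it, from the hotplate's large ring to the middle of the small ring, and then turn the large ring's knob back to off. Then take the long brush out of its tin and scrub up and down inside the pot twice, each time right to the bottom and back up at least half the pot's depth, and stand the brush back in its tin. Keep the pot flat on the glass all along, leave the other knob off and disturb nothing else.

Things in the scene. Friction and masses are not known exactly. Their poses are not given: they have to be found in the camera images.
- hob: the twin hotplate, fixed: a flat steel box 340 mm deep (x) by 520 mm wide (y) with a smooth black glass top 55 mm above the table and nothing standing up from the glass but the two knobs. Origin at the centre of its underside; its x axis points away from the robot, its y axis to the robot's left (it may be turned a little)
- large_ring: the large cooking position, two printed circles (outer 196 mm across), flush with the glass: the pot starts on it. It may be the left or the right one. Origin at its centre on the glass, axes as the hotplate's
- small_ring: the small cooking position, a single printed circle 156 mm across, flush with the glass, 240 mm to the side of the large one, empty at the start. Origin at its centre on the glass, axes as the hotplate's
- large_knob (a joint): the large ring's knob, on the glass 160 mm in front (robot's side) of that ring's centre. Radians, 0 = off at a firm stop, growing clockwise seen from above; it starts on, at 0.9 to 1.35, stays where it is left and turns with little effort (about 0.05 N m)
- large_knob_grip (a point): point on the large knob's vertical axis, 34 mm above the glass, where to grip. The knob is a 42 mm disc (its top 11 mm above the glass) under an upright grip bar 40 mm long, 14 mm thick, its top 37 mm above the glass. This frame turns with the knob: the bar runs along its x axis. At 0 the bar runs along the hotplate's x axis, its white line away from the robot
- small_knob (a joint): the small ring's knob, of the same make and in the same place before the small ring; off (0) at the start, leave it off. The pot's handle passes about 38 mm above the knobs
- pot: the steel saucepan, 140 mm across, 95 mm high, wall 3 mm, floor 5 mm thick, 0.5 to 0.8 kg, too wide to grasp round. Origin at the centre of its underside; z up; its black stick handle points along its -x axis, roughly towards the robot
- pot_handle (a point): grip point on the pot's handle, 130 mm from the pot's axis, 82 mm above its underside, at the middle of the handle's height; axes as the pot's. The handle is a level straight bar 18 mm wide (pot's y) and 14 mm high, reaching from 85 to 235 mm from the pot's axis
- pot_floor (a point): centre of the pot's inner floor (5 mm above its underside, 90 mm below the rim; inner radius 67 mm)
- brush: the long pot brush, 200 mm long, about 90 g: stiff solid bristle head 44 mm across and 46 mm long at the bottom, steel collar 39 mm across up to 60 mm, then a round wooden handle 16 mm across from 82 to 193 mm. It stands upright on its bristles, loose, in its tin. Origin at the bristle end's centre, z along the handle (up at the start)
- brush_grip (a point): grip point on the brush's axis, 165 mm above the bristle end and 35 mm below the handle's top
- tin: the brush's open round tin, plain aluminium, 72 mm across, 90 mm high, inner diameter 66 mm, floor 4 mm thick, 0.35 kg, loose on the table left or right of the hotplate. Origin at the centre of its underside
- jar: a closed amber glass jar with a steel cap, 72 mm across and about 105 mm tall; leave it alone. It stands in one of the two places left and right of the hotplate, the brush tin in the other. Origin at the centre of its underside
- can: an upright spray can, 54 mm across, 170 mm tall; leave it alone. Origin at the centre of its underside
- lid: the pot's steel lid, 146 mm across, 40 mm high with its black knob, lying on the table; not needed, leave it alone. Origin at the centre of its underside
- tape: a roll of tape lying flat, 104 mm across, 24 mm high; leave it alone. Origin at the centre of its underside
- hammer: a hammer lying on the table; leave it alone. Origin under its middle
- mug: a blue mug, 82 mm across, 95 mm tall; leave it alone. Origin at the centre of its underside
- driver: a screwdriver lying on the table; leave it alone. Origin under its middle

How it is judged:
By the outcome, as a careful person would: the job done as asked, in the order asked, and still so for the second after the job is handed in, with the robot touching nothing.
It also fails if it takes over 72 s, if anything falls off the work surface, if the arm or the gripper's body presses on something with over 40 N, if the wrist force passes 120 N, or if a joint passes its speed limit or range.

## Working session

There is one attempt and no reset: what is moved stays moved. The work goes in short steps, Python scripts to look and compute and a tool call to move; the robot and the scene stay as the last step left them, time stands still between calls to the robot, and variables do not carry over. Pictures are saved under pics/ and viewed, at most 10 in all, crops included, and the job is handed in when it is done.

Besides the shell and the picture viewer there is one more tool, called after "Call:" as a command line: name --pt "numbers of a row" for each row, then --argument value for the rest. servo_tool: Moves the arm, as the interface text tells. Its arguments: {"type":"object","properties":{"increments":{"type":"array"},"force":{"type":"number"}},"required":["increments"]}

```bash
mkdir -p pics; ls; python3 - <<'E'
from station import *
import cv2,numpy as np
np.set_printoptions(precision=4,suppress=True)
o=get_obs();print(o['t'],o['tool_pos'],o['tool_rot'],o['opening'])
for n in("scene","top"):
    c=get_calibration(n);print(n,c)
    cv2.imwrite(f"pics/{n}0.png",get_image(n)[:,:,::-1])
print(get_calibration("wrist"))
E
```

```text
pics
0.0 [0.1555 0.6047 0.23  ] [-0.3944 -3.1162  0.0032] 0.08532738408049784
scene {'fx': 483.0425697347291, 'fy': 483.0425697347291, 'cx': 318.92089799543817, 'cy': 236.84088215226694, 'R': array([[ 0.2879,  0.9577,  0.0034],
       [ 0.8142, -0.2429, -0.5274],
       [-0.5042,  0.1546, -0.8496]]), 't': array([-0.1525, -0.3664,  1.5766])}
top {'fx': 459.62200097007, 'fy': 459.62200097007, 'cx': 317.6515601372033, 'cy': 237.0558616218415, 'R': array([[-0.0133, -0.9996, -0.0261],
       [-0.9815,  0.0181, -0.1904],
       [ 0.1908,  0.0231, -0.9814]]), 't': array([0.0293, 0.5396, 1.2562])}
{'fx': 345.1552264230162, 'fy': 345.1552264230162, 'cx': 319.89868877360476, 'cy': 237.53073465229625, 'mount': array([[-0.    , -0.9585, -0.2852,  0.0722],
       [ 1.    ,  0.0004, -0.0013,  0.0005],
       [ 0.0013, -0.2852,  0.9585, -0.1431],
       [ 0.    ,  0.    ,  0.    ,  1.    ]])}
```

View pics/top0.png

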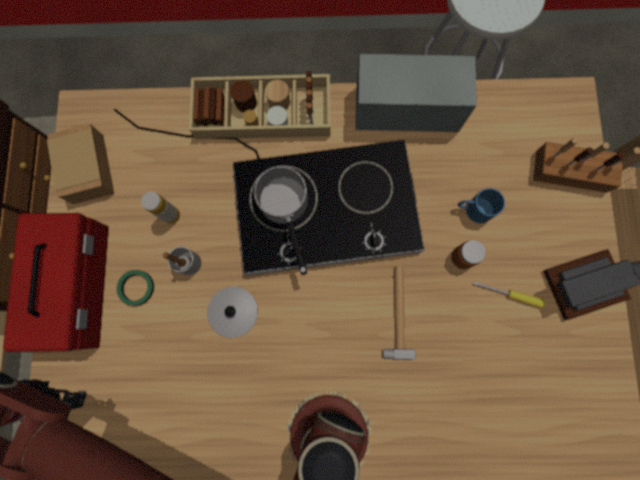

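View pics/scene0.png

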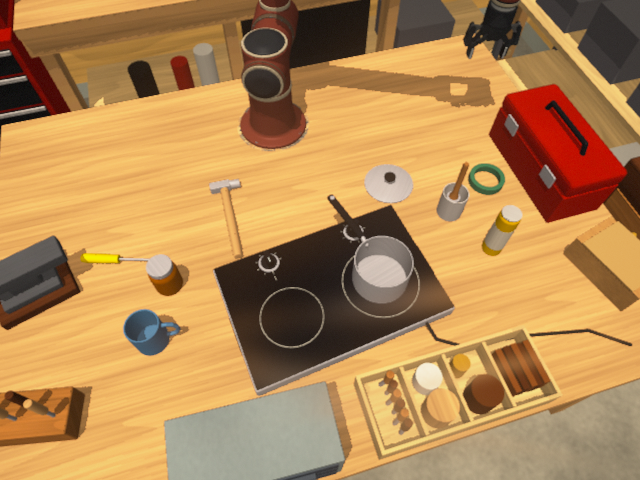

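The top view shows the hob with corners around (235,163), (408,142), (421,250) and (244,272). The pot is on the left ring, rim about (280,187), with its handle tip at (303,270). The small ring is at (366,187), the knobs at (289,248) and (374,240), and the tin with the brush at (183,262). The scene view agrees: pot (382,265), small ring (292,317), tin (452,203), brush top (463,166).

```bash
cat > h.py <<'E'
from station import *
import cv2,numpy as np
from scipy.spatial.transform import Rotation as Ro
np.set_printoptions(precision=4,suppress=True)
def cam(n,obs=None):
    c=get_calibration(n)
    if n=="wrist":
        M=c['mount'];Rt=Ro.from_rotvec(obs['tool_rot']).as_matrix()
        Rw=Rt@M[:3,:3];p=Rt@M[:3,3]+np.array(obs['tool_pos'])
        R=Rw.T;t=-R@p
    else: R,t=np.array(c['R']),np.array(c['t'])
    K=np.array([[c['fx'],0,c['cx']],[0,c['fy'],c['cy']],[0,0,1]])
    return K,R,t
def ray(C,uv):
    K,R,t=C;d=R.T@np.linalg.solve(K,[uv[0],uv[1],1.]);return -R.T@t,d/np.linalg.norm(d)
def onz(C,uv,z):
    o,d=ray(C,uv);return o+d*(z-o[2])/d[2]
def tri(*obs):
    A=np.zeros((3,3));b=np.zeros(3);L=[ray(*x) for x in obs]
    for o,d in L:
        P=np.eye(3)-np.outer(d,d);A+=P;b+=P@o
    X=np.linalg.solve(A,b);return X,[1e3*np.linalg.norm((np.eye(3)-np.outer(d,d))@(X-o)) for o,d in L]
def proj(C,X):
    K,R,t=C;p=K@(R@np.array(X)+t);return p[:2]/p[2]
def wrist(name):
    o=get_obs();im=get_image("wrist")[:,:,::-1].copy();cv2.imwrite(f"pics/{name}.png",im)
    np.savez(f"pics/{name}.npz",tool_rot=o['tool_rot'],tool_pos=o['tool_pos']);return o,im
E
python3 - <<'E'
from h import *
T,S=cam("top"),cam("scene")
quad={}
for n,C,box in(("top",T,(225,130,435,285)),("scene",S,(205,195,465,400))):
    im=cv2.imread(f"pics/{n}0.png");x0,y0,x1,y1=box
    m=np.zeros(im.shape[:2],np.uint8);m[y0:y1,x0:x1]=(im[y0:y1,x0:x1].max(2)<60)*255
    m=cv2.morphologyEx(m,cv2.MORPH_CLOSE,np.ones((25,25)));m=cv2.morphologyEx(m,cv2.MORPH_OPEN,np.ones((21,21)))
    c=max(cv2.findContours(m,0,1)[0],key=cv2.contourArea)
    h=cv2.convexHull(c);q=cv2.approxPolyN(h,4).reshape(-1,2).astype(float)
    quad[n]=q;W=np.array([onz(C,p,.055) for p in q]);print(n,q.tolist());print(W[:,:2],np.linalg.norm(W-np.roll(W,-1,0),axis=1),W.mean(0))
# small ring ellipses
for n,C,c0 in(("top",T,(366,187)),("scene",S,(292,317))):
    g=cv2.cvtColor(cv2.imread(f"pics/{n}0.png"),cv2.COLOR_BGR2GRAY)
    r=40;x0,y0=c0[0]-r,c0[1]-r;s=g[y0:y0+2*r,x0:x0+2*r]
    ys,xs=np.where(s>75);d=np.hypot(xs-r,ys-r);k=(d<36)&(d>20)
    e=cv2.fitEllipse(np.c_[xs[k]+x0,ys[k]+y0].astype(np.float32));print(n,e,onz(C,e[0],.055),k.sum())
    quad[n+'r']=e[0]
print("ring tri",tri((T,quad['topr']),(S,quad['scener'])))
t=cv2.imread("pics/top0.png");s=cv2.imread("pics/scene0.png")
a=cv2.resize(t[140:280,140:290],None,fx=2.66,fy=2.66,interpolation=2)[:372,:399]
b=cv2.resize(s[150:310,325:475],None,fx=2.66,fy=2.66,interpolation=2)[:372,:399]
cv2.imwrite("pics/c1.png",np.hstack([a,b]))
E
```

```text
top [[422.0, 249.0], [244.0, 279.0], [231.0, 150.0], [406.0, 141.0]]
[[ 0.4999 -0.2721]
 [ 0.4235  0.2287]
 [ 0.8071  0.2741]
 [ 0.8229 -0.2434]] [0.5067 0.3862 0.5178 0.3242] [ 0.6384 -0.0032  0.055 ]
scene [[365.0, 343.0], [274.0, 382.0], [203.0, 273.0], [408.0, 199.0]]
[[ 0.8003  0.0312]
 [ 0.8272 -0.1947]
 [ 0.5085 -0.3013]
 [ 0.4411  0.2868]] [0.2275 0.336  0.5919 0.4408] [ 0.6443 -0.0445  0.055 ]
top ((365.2608642578125, 187.06417846679688), (50.444278717041016, 52.87066650390625), 97.2371826171875) [ 0.6843 -0.1191  0.055 ] 162
scene ((291.4073181152344, 317.1051025390625), (59.246253967285156, 63.583839416503906), 77.11117553710938) [ 0.6884 -0.1171  0.055 ] 414
ring tri (array([ 0.6861, -0.1182,  0.0502]), [np.float64(1.3754723421563877), np.float64(1.3754723421564212)])
```

View pics/c1.png

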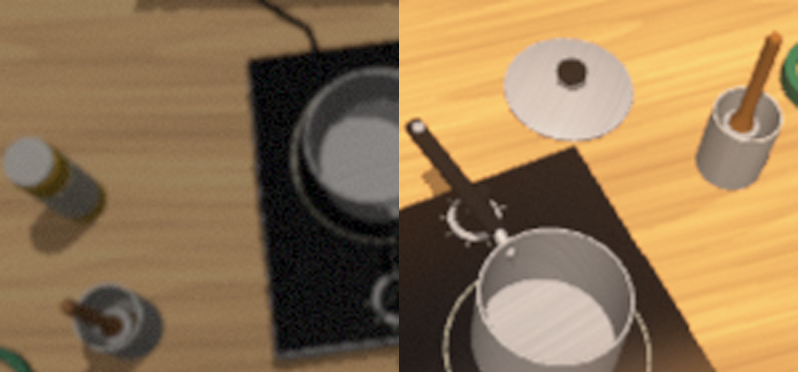

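The crop shows the pot's handle running towards the robot over the large knob. The handle tip is at scene (331,197) and top (303,270). The brush top is at scene (466,164) and top (166,255).

```bash
python3 - <<'E'
from h import *
T,S=cam("top"),cam("scene")
print("handle tip",tri((T,(303,270)),(S,(331,198))))
print("handle root",tri((T,(290,224)),(S,(360,239))))
print("brush top",tri((T,(166,255)),(S,(466,164))))
for p in[(235,163),(408,142),(421,250),(244,272)]:print("hobT",onz(T,p,.055))
for p in[(216,277),(393,207),(452,304),(258,380)]:print("hobS",onz(S,p,.055))
print("knobs",onz(T,(374,240),.06),onz(T,(289,249),.06),onz(S,(268,264),.06),onz(S,(352,233),.06))
o=get_obs();R=Ro.from_rotvec(o['tool_rot']).as_matrix();print(R)
# where should tcp be to see X: wrist axis hit
C=cam("wrist",o);print(onz(C,(320,240),.1)-o['tool_pos'])
E
```

```text
handle tip (array([0.436 , 0.0592, 0.1409]), [np.float64(1.042536441343608), np.float64(1.0425364413436216)])
handle root (array([0.5642, 0.0948, 0.1222]), [np.float64(1.2291687616193088), np.float64(1.2291687616192475)])
brush top (array([0.4733, 0.4038, 0.2004]), [np.float64(3.3754778169392545), np.float64(3.375477816939426)])
hobT [0.7663 0.2613 0.055 ]
hobT [ 0.8196 -0.2491  0.055 ]
hobT [ 0.4971 -0.2692  0.055 ]
hobT [0.4433 0.2291 0.055 ]
hobS [ 0.5292 -0.2717  0.055 ]
hobS [0.4547 0.2365 0.055 ]
hobS [0.768  0.2689 0.055 ]
hobS [ 0.8125 -0.2281  0.055 ]
knobs [ 0.5272 -0.1381  0.06  ] [0.5057 0.1018 0.06  ] [ 0.5332 -0.1373  0.06  ] [0.5058 0.0989 0.06  ]
[[-0.9685  0.2491 -0.0007]
 [ 0.2491  0.9685 -0.0018]
 [ 0.0002 -0.0019 -1.    ]]
[ 0.0109 -0.0028 -0.1302]
```

Call:
servo_tool --pt "1 -20 -18 -12 0" --pt "1 -40 -35 -12 0" --pt "1 -40 -35 -12 0" --pt "1 -40 -35 -12 0" --pt "1 -40 -35 -12 0" --pt "1 -40 -35 -12 0" --pt "1 -40 -35 -10 0" --pt "1 -40 -35 -8 0" --pt "1 -40 -35 0 0" --pt "1 -40 -35 0 0" --pt "1 -40 -35 0 0" --pt "1 -40 -35 0 0" --force 60

```text
t: 1.6
tool_pos: [0.5013, 0.0987, 0.3209]
tool_rot: [-0.395, -3.116, -0.0]
contact_force: [0.5, 0.4, 0.3]
opening: 0.0855
grip_force: 0.0
```

Call:
servo_tool --pt "1 -14 -17 0 -7.5" --pt "1 0 0 0 -7.5" --pt "1 0 0 0 -7.5" --pt "1 0 0 0 -7.5" --pt "1 0 0 0 0"

```text
t: 2.22
tool_pos: [0.5099, 0.0804, 0.3207]
tool_rot: [0.423, -3.112, -0.0]
contact_force: [-0.2, -0.7, -0.1]
opening: 0.0857
grip_force: 0.0
```

```bash
python3 - <<'E'
from h import *
o,im=wrist("w1");print(o['t'],o['tool_pos'],o['tool_rot'])
E
```

```text
2.225 [0.5099 0.0804 0.3207] [ 0.423  -3.1121 -0.0001]
```

View pics/w1.png

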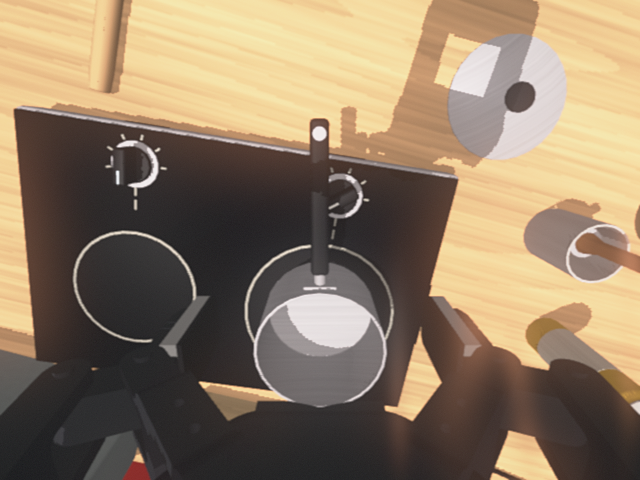

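The wrist view shows the handle vertical at column ~319, from row 118 to row 275. The pot rim ellipse is near (320,348). The small ring is near (135,287), the large knob near (341,197) and the small knob near (133,165). The tin mouth is at (597,254).

```bash
cat >> h.py <<'E'
def load(name):
    z=np.load(f"pics/{name}.npz");return cam("wrist",z),cv2.imread(f"pics/{name}.png")
def ringfit(im,c0,r0,r1,th):
    g=cv2.cvtColor(im,cv2.COLOR_BGR2GRAY).astype(float);g=g-cv2.blur(g,(15,15))
    P=[]
    for a in np.linspace(0,2*np.pi,180,endpoint=False):
        r=np.arange(r0,r1,.5);x=(c0[0]+r*np.cos(a)).astype(np.float32);y=(c0[1]+r*np.sin(a)).astype(np.float32)
        v=cv2.remap(g.astype(np.float32),x[None],y[None],1)[0];k=v.argmax()
        if v[k]>th:P.append((x[k],y[k]))
    P=np.array(P,np.float32)
    for _ in range(4):
        e=cv2.fitEllipse(P);q=P-e[0];t=np.deg2rad(e[2]);u=q@[np.cos(t),np.sin(t)];w=q@[-np.sin(t),np.cos(t)]
        rr=np.hypot(u/(e[1][0]/2),w/(e[1][1]/2));P2=P[abs(rr-1)<.04]
        if len(P2)<20:break
        P=P2
    return e,P
def circ(C,P,z):
    W=np.array([onz(C,p,z)[:2] for p in P]);A=np.c_[2*W,np.ones(len(W))];s=np.linalg.lstsq(A,(W**2).sum(1),rcond=None)[0]
    return s[:2],np.sqrt(s[2]+s[0]**2+s[1]**2)
E
python3 - <<'E'
from h import *
W,im=load("w1");T,S=cam("top"),cam("scene")
t0=cv2.imread("pics/top0.png");s0=cv2.imread("pics/scene0.png")
for nm,lst,z in(("small",[(W,im,(135,287),50,72),(T,t0,(365,187),20,34),(S,s0,(292,317),24,40)],.055),
  ("rim",[(W,im,(320,340),45,75),(T,t0,(280,194),20,34),(S,s0,(382,262),22,40)],.150)):
    C2=[]
    for C,i,c,a,b in lst:
        e,P=ringfit(i,c,a,b,12);C2.append((C,e[0]));print(nm,np.array(e[0]),np.array(e[1]),len(P),*circ(C,P,z))
    print(tri(*C2))
for uv in((319,120),(320,200),(320,270)):print("handle",onz(W,uv,.144))
print("tip tri",tri((W,(319,119)),(T,(303,270)),(S,(331,197))))
print("knobL",onz(W,(341,197),.066),"knobS",onz(W,(133,165),.066))
cv2.imwrite("pics/c2.png",np.hstack([cv2.resize(im[150:250,300:400],None,fx=4,fy=4),cv2.resize(im[180:310,520:640],(400,400))]))
E
```

```text
small [135.3887 287.2897] [103.4605 128.1847] 147 [ 0.6888 -0.1178] 0.07726193758939963
small [365.241  187.0812] [50.391  52.9012] 180 [ 0.6851 -0.1189] 0.07610378426954319
small [291.3386 316.897 ] [59.1851 63.5032] 180 [ 0.6853 -0.1164] 0.07642753681826954
(array([ 0.6861, -0.1184,  0.0529]), [np.float64(0.8712233100587171), np.float64(1.3915798258178915), np.float64(1.6341954952083912)])
rim [320.0227 348.9519] [113.5457 130.3559] 99 [0.6519 0.1194] 0.06811389830463158
rim [279.0793 190.513 ] [46.6135 58.8077] 90 [0.6509 0.1227] 0.06859741124513462
rim [380.1865 260.5055] [50.5046 65.5921] 30 [0.6458 0.1188] 0.07288895440046574
(array([0.6495, 0.1182, 0.148 ]), [np.float64(0.8914625886947781), np.float64(2.85230021797245), np.float64(3.324505217731338)])
handle [0.4284 0.0569 0.144 ]
handle [0.4965 0.0767 0.144 ]
handle [0.5643 0.0954 0.144 ]
tip tri (array([0.4323, 0.0585, 0.1428]), [np.float64(5.141547959645576), np.float64(3.1954461425645966), np.float64(2.923361394547471)])
knobL [0.5003 0.103  0.066 ] knobS [ 0.5281 -0.1344  0.066 ]
```

View pics/c2.png

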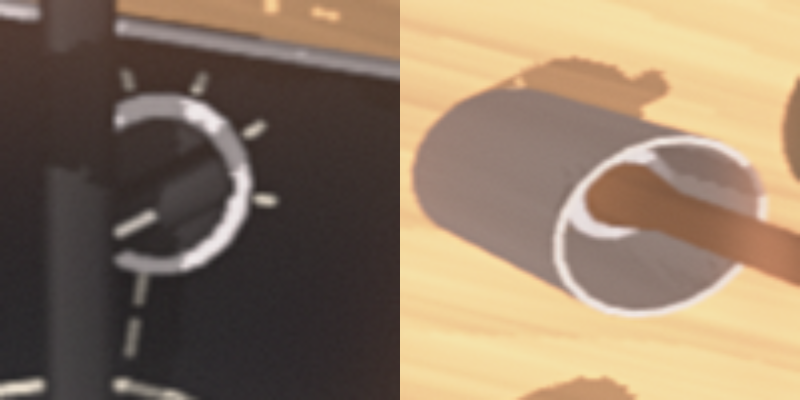

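Call:
servo_tool --pt "1 -9 0 25 0" --pt "1 -8 0 45 0" --pt "1 0 0 50 0" --pt "1 0 0 45 0" --pt "1 0 0 25 0" --pt "1 0 0 13 0" --pt "0.4 0 0 0 0" --pt "0.3 0 0 0 0" --pt "0.25 0 0 0 0" --pt "0.1 0 0 0 0" --pt "0.0 0 0 0 0" --pt "0.0 0 0 0 0" --force 50

```text
t: 3.78
tool_pos: [0.5272, 0.0849, 0.1196]
tool_rot: [-0.425, 3.111, -0.001]
contact_force: [-1.3, 0.8, 6.2]
opening: 0.0168
grip_force: 52.1
```

Call:
servo_tool --pt "0 0 0 0 0" --pt "0 0 0 0 0" --pt "0 0 0 0 0"

```text
t: 4.15
tool_pos: [0.5272, 0.0849, 0.1196]
tool_rot: [-0.425, 3.111, -0.001]
contact_force: [-2.2, -0.9, 6.1]
opening: 0.0171
grip_force: 52.1
```

Call:
servo_tool --pt "0 0 0 -1 0" --pt "0 0 0 0 0" --pt "0 0 0 0 0"

```text
t: 4.53
tool_pos: [0.527, 0.0849, 0.1195]
tool_rot: [-0.425, 3.111, -0.0]
contact_force: [3.8, -0.8, 0.5]
opening: 0.0173
grip_force: 51.6
```

Call:
servo_tool --pt "0 0.4 -3 0 0" --pt "0 0.8 -6 0 0" --pt "0 1.3 -10 0 0" --pt "0 1.3 -10 0 0" --pt "0 1.3 -10 0 0" --pt "0 1.3 -10 0 0" --pt "0 1.3 -10 0 0"

```text
t: 5.4
tool_pos: [0.5344, 0.0277, 0.1193]
tool_rot: [0.429, -3.111, -0.007]
contact_force: [-0.8, 6.1, 3.0]
opening: 0.0172
grip_force: 52.1
```

Call:
servo_tool --pt "0 1.4 -11 0 0" --pt "0 1.4 -11 0 0" --pt "0 1.4 -11 0 0" --pt "0 1.4 -11 0 0" --pt "0 1.4 -11 0 0" --pt "0 1.4 -11 0 0" --pt "0 1.4 -11 0 0" --pt "0 1.4 -11 0 0"

```text
t: 6.4
tool_pos: [0.5472, -0.0599, 0.1192]
tool_rot: [0.429, -3.111, -0.008]
contact_force: [-1.1, 6.3, 4.9]
opening: 0.0172
grip_force: 52.2
```

Call:
servo_tool --pt "0 1.4 -11 0 0" --pt "0 1.4 -11 0 0" --pt "0 1.4 -11 0 0" --pt "0 1.4 -11 0 0" --pt "0 1.4 -11 0 0" --pt "0 1.4 -11 0 0" --pt "0 1.3 -10 0 0" --pt "0 1.2 -9 0 0" --pt "0 0.8 -6 0 0" --pt "0 0 0 0 0" --pt "0 0 0 0 0" --pt "0 0 0 0 0"

```text
t: 7.9
tool_pos: [0.5607, -0.1509, 0.1192]
tool_rot: [0.428, -3.112, -0.005]
contact_force: [0.4, 4.4, 2.5]
opening: 0.0173
grip_force: 52.0
```

```bash
python3 - <<'E'
from h import *
T,S=cam("top"),cam("scene")
t0=get_image("top")[:,:,::-1].copy();s0=get_image("scene")[:,:,::-1].copy()
cv2.imwrite("pics/top1.png",t0);cv2.imwrite("pics/scene1.png",s0)
C2=[]
for C,i,g,a,b in((T,t0,(.682,-.118,.15),20,34),(S,s0,(.682,-.118,.15),22,40)):
    e,P=ringfit(i,proj(C,g),a,b,12);C2.append((C,e[0]));print(np.array(e[0]),np.array(e[1]),len(P),*circ(C,P,.15))
print(tri(*C2))
a=cv2.resize(t0[120:270,290:440],(400,400));b=cv2.resize(s0[220:380,210:370],(400,400))
cv2.imwrite("pics/c3.png",np.hstack([a,b]))
E
```

```text
[366.851  176.4771] [47.4701 49.9102] 74 [ 0.6858 -0.1157] 0.0665027357604657
[286.1786 299.788 ] [58.1334 68.9721] 42 [ 0.6811 -0.1179] 0.07157588859016914
(array([ 0.6843, -0.12  ,  0.1491]), [np.float64(3.724055417493806), np.float64(3.7240554174937714)])
```

View pics/c3.png

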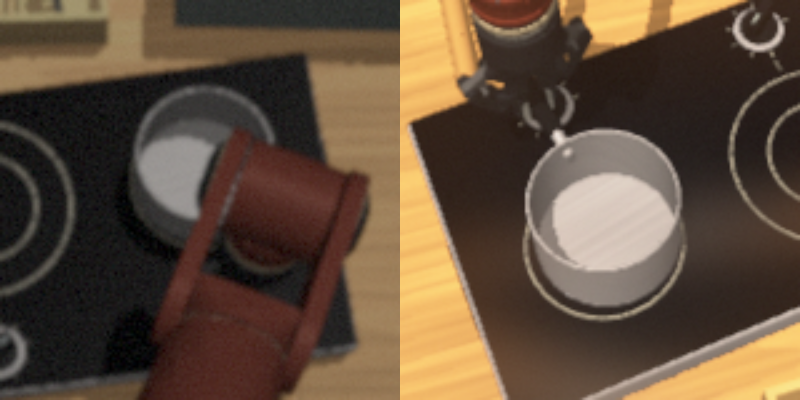

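The crop shows the pot sitting concentric with the small ring, judging by the visible ring margin. I'll release, rise and re-measure.

Call:
servo_tool --pt "0.35 0 0 0 0" --pt "0.7 0 0 0 0" --pt "1 0 0 0 0" --pt "1 0 0 0 0" --pt "1 0 0 -15 0" --pt "1 0 0 -40 0" --pt "1 0 0 -50 0" --pt "1 0 20 -50 0" --pt "1 0 40 -40 0" --pt "1 0 40 0 0" --pt "1 0 20 0 0" --pt "1 0 0 0 0"

```text
t: 9.5
tool_pos: [0.5284, -0.0362, 0.3142]
tool_rot: [0.428, -3.112, 0.001]
contact_force: [-1.0, -0.5, 0.6]
opening: 0.0854
grip_force: 0.0
```

```bash
python3 - <<'E'
from h import *
o,im=wrist("w2");print(o['t'],o['tool_pos'],o['tool_rot'],o['contact_force']);W=cam("wrist",o)
print({k:proj(W,v) for k,v in dict(rim=(.686,-.117,.15),L=(.501,.104,.07),s=(.686,-.118,.055),kS=(.528,-.135,.07)).items()})
e,P=ringfit(im,proj(W,(.686,-.117,.15)),40,85,12);print(e,len(P),*circ(W,P,.15))
e,P=ringfit(im,proj(W,(.686,-.118,.055)),48,72,12);print(e,len(P),*circ(W,P,.055))
E
```

```text
9.5 [ 0.5284 -0.0362  0.3142] [ 0.4283 -3.112   0.0007] [-0.9684 -0.5109  0.5644]
{'rim': array([202.1567, 341.5569]), 'L': array([444.6337, 211.2977]), 's': array([225.6852, 298.9666]), 'kS': array([234.8454, 177.2734])}
((204.5635986328125, 336.4659118652344), (113.98298645019531, 141.3431396484375), 122.24205780029297) 59 [ 0.6842 -0.1158] 0.06849966686142962
((223.53956604003906, 300.0478820800781), (112.64713287353516, 122.10863494873047), 104.63558197021484) 91 [ 0.6899 -0.119 ] 0.07807508112587329
```

View pics/w2.png

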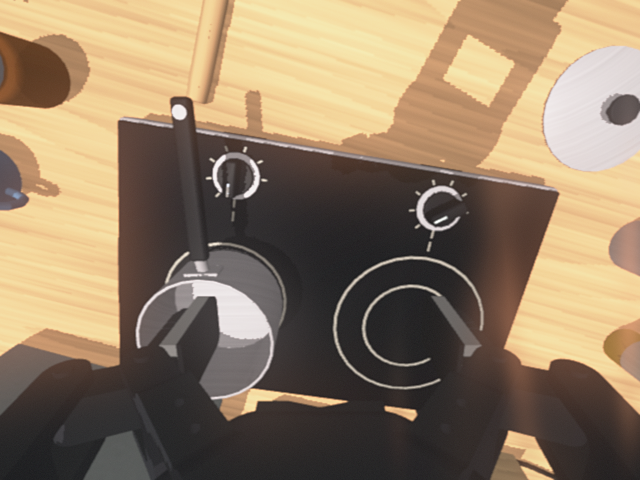

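The wrist view shows the pot on the small ring with the rim centre near (205,337). The large knob is at (440,209) with its white line at about (436,222)–(449,215). The small knob is at (236,176), still off.

```bash
python3 - <<'E'
from h import *
W,im=load("w2")
g=cv2.cvtColor(im,cv2.COLOR_BGR2GRAY)
for c in((441,210),(236,176)):
    s=g[c[1]-27:c[1]+28,c[0]-32:c[0]+33]
    n,l,st,ce=cv2.connectedComponentsWithStats((s>120).astype(np.uint8))
    for i in range(1,n):
        if st[i,4]<6:continue
        ys,xs=np.where(l==i);P=np.c_[xs+c[0]-32,ys+c[1]-27]
        Q=np.array([onz(W,p,.092)[:2] for p in P]);d=np.linalg.svd(Q-Q.mean(0))[2][0]
        R=np.array([onz(W,p,.066)[:2] for p in P])
        print(st[i,4],P.mean(0),"z092",Q.mean(0),"len",np.ptp((Q-Q.mean(0))@d)*1e3,np.degrees(np.arctan2(d[1],d[0])),"bbox mid z066",(R.min(0)+R.max(0))/2)
    print()
cv2.imwrite("pics/c4.png",cv2.resize(im[170:250,395:495],(800,600),interpolation=2))
E
```

```text
8 [450.875 183.875] z092 [0.4692 0.0904] len 2.82276671494347 -25.416559537524357 bbox mid z066 [0.4701 0.1007]
601 [434.0765 207.594 ] z092 [0.4981 0.0826] len 56.54401467350345 13.816328020734144 bbox mid z066 [0.5044 0.0982]
12 [417.3333 192.6667] z092 [0.4876 0.0596] len 4.700901861749022 -117.4031007466513 bbox mid z066 [0.4895 0.0679]
11 [464.     194.3636] z092 [0.4759 0.108 ] len 4.089759281811895 -43.35518087515073 bbox mid z066 [0.4772 0.1197]
13 [411.3846 209.9231] z092 [0.5069 0.0599] len 5.378224088108237 109.26388975188785 bbox mid z066 [0.5103 0.0683]
47 [440.4043 219.7021] z092 [0.5086 0.094 ] len 15.038874442051425 -47.760257058257096 bbox mid z066 [0.512  0.1048]
11 [416.9091 225.8182] z092 [0.5219 0.0718] len 4.723398386714307 -38.966131042135835 bbox mid z066 [0.5262 0.0808]

11 [244.1818 150.0909] z092 [ 0.4943 -0.1269] len 3.7140773449307525 -27.592165338990686 bbox mid z066 [ 0.497  -0.1318]
689 [235.4485 173.1669] z092 [ 0.5199 -0.1307] len 55.09177240258754 93.55406515842365 bbox mid z066 [ 0.5284 -0.1381]
17 [259.4706 161.4118] z092 [ 0.5012 -0.1092] len 6.132149179194706 -48.1324369518033 bbox mid z066 [ 0.5043 -0.113 ]
17 [263.6471 179.9412] z092 [ 0.5186 -0.1007] len 5.282764019155919 102.19845743643583 bbox mid z066 [ 0.5228 -0.1041]
43 [227.1395 189.186 ] z092 [ 0.5386 -0.1358] len 14.123252712454281 7.605916687615521 bbox mid z066 [ 0.5447 -0.1416]
```

View pics/c4.png

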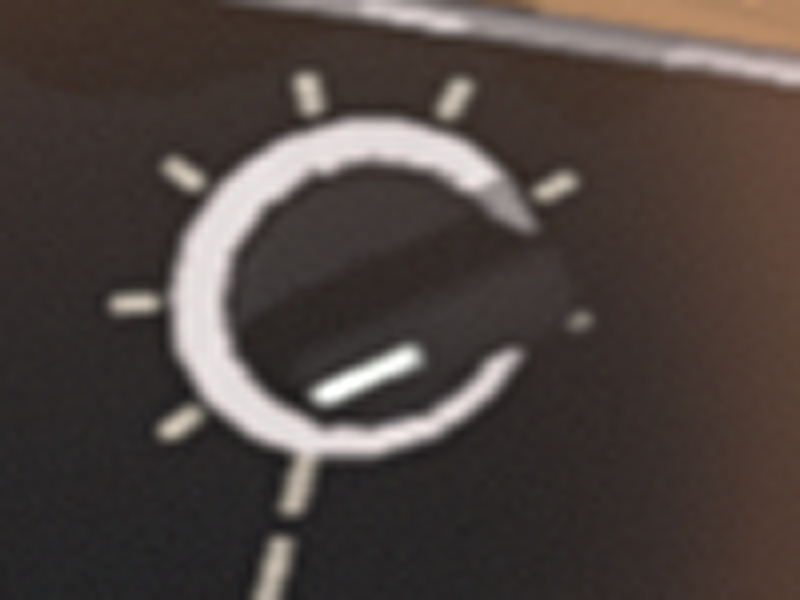

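The crop confirms it: the bar's white line points about 54° clockwise from the off mark. So I'll align the jaws by spinning +63.5° over the knob at (0.501, 0.103).

Call:
servo_tool --pt "1 -4 35 0 0" --pt "1 -4 50 0 0" --pt "1 -3.5 38 0 0" --pt "1 0 18 0 0" --pt "1 0 0 30 10.6" --pt "1 0 0 40 10.6" --pt "1 0 0 40 10.6" --pt "1 0 0 30 10.6" --pt "1 0 0 20 10.6" --pt "1 0 0 10 10.5" --pt "1 0 0 0 0" --force 40

```text
t: 10.92
tool_pos: [0.5014, 0.1008, 0.1427]
tool_rot: [-1.274, -2.869, 0.003]
contact_force: [-0.1, -0.1, -0.6]
opening: 0.0852
grip_force: 0.0
```

```bash
python3 - <<'E'
from h import *
o=get_obs();R=Ro.from_rotvec(o['tool_rot']).as_matrix();x=R[:2,0];y=R[:2,1]
print(o['tool_pos'],o['q'],np.degrees(np.arctan2(x[1],x[0])));d=np.array([.501,.103])-o['tool_pos'][:2];print(d@x*1e3,d@y*1e3,(o['tool_pos'][2]-.074)*1e3)
E
```

```text
[0.5014 0.1008 0.1427] [ 0.0532 -0.1482  1.9583 -0.0006  1.3347 -0.6817] 132.112448856116
1.8524702240776179 1.1992835328372724 68.6988702718203
```

Call:
servo_tool --pt "1 1.5 1.2 35 0" --pt "1 0 0 22 0" --pt "1 0 0 10 0" --pt "0.4 0 0 0 0" --pt "0.2 0 0 0 0" --pt "0 0 0 0 0" --pt "0 0 0 0 0" --pt "0 0 0 0 0"

```text
t: 11.92
tool_pos: [0.5004, 0.1023, 0.0784]
tool_rot: [-1.274, -2.869, 0.01]
contact_force: [-10.4, -6.6, 10.8]
opening: 0.0127
grip_force: 41.3
```

Call:
servo_tool --pt "0 0 -1.5 -1.5 0" --pt "0 0 0 0 0" --pt "0 0 0 0 -5" --pt "0 0 0 0 -8" --pt "0 0 0 0 -8" --pt "0 0 0 0 0"

```text
t: 12.68
tool_pos: [0.5001, 0.1021, 0.0785]
tool_rot: [-0.729, -3.055, 0.004]
contact_force: [-1.5, -5.0, 0.0]
opening: 0.013
grip_force: 40.1
```

Call:
servo_tool --pt "0 0 0 0 -8" --pt "0 0 0 0 -8" --pt "0 0 0 0 -8" --pt "0 0 0 0 -5" --pt "0 0 0 0 -3" --pt "0 0 0 0 -2" --pt "0 0 0 0 0" --pt "0 0 0 0 0"

```text
t: 13.68
tool_pos: [0.5001, 0.1018, 0.0785]
tool_rot: [0.193, -3.133, 0.004]
contact_force: [-2.0, -6.0, -0.2]
opening: 0.013
grip_force: 40.2
```

```bash
python3 - <<'E'
from h import *
o=get_obs();R=Ro.from_rotvec(o['tool_rot']).as_matrix();x=R[:2,0]
print(o['tool_pos'],np.degrees(np.arctan2(x[1],x[0])),o['wrist_torque'],o['contact_force'],o['effort'])
E
```

```text
[0.5001 0.1018 0.0785] -172.9516585721387 [-1.0314  0.4186 -0.2421] [-1.9794 -6.0387 -0.1506] [  3.004  -30.396  -34.8489   1.4049  -0.7728  -0.2342]
```

Call:
servo_tool --pt "0 0 0 0 -2" --pt "0 0 0 0 0"

```text
t: 13.92
tool_pos: [0.5, 0.1018, 0.0785]
tool_rot: [0.244, -3.13, 0.003]
contact_force: [-2.3, -5.5, 0.6]
opening: 0.0131
grip_force: 45.3
```

```bash
python3 - <<'E'
from h import *
o=get_obs();R=Ro.from_rotvec(o['tool_rot']).as_matrix();x=R[:2,0]
print(o['tool_pos'],np.degrees(np.arctan2(x[1],x[0])),o['wrist_torque'],o['contact_force'])
E
```

```text
[0.5    0.1018 0.0785] -171.07375831137597 [-1.0426  0.4537 -0.9069] [-2.298  -5.5033  0.5906]
```

Call:
servo_tool --pt "0 0 0 0 2" --pt "0.4 0 0 0 0" --pt "1 0 0 0 0" --pt "1 0 0 0 0" --pt "1 0 0 -20 0" --pt "1 0 0 -50 0" --pt "1 0 0 -60 0" --pt "1 0 20 -60 0" --pt "1 0 50 -50 0" --pt "1 0 60 -40 0" --pt "1 0 50 0 0" --pt "1 0 20 0 0"

```text
t: 15.42
tool_pos: [0.4773, 0.2898, 0.3476]
tool_rot: [-0.199, 3.134, 0.001]
contact_force: [-0.2, -0.2, -0.9]
opening: 0.0854
grip_force: 0.0
```

Call:
servo_tool --pt "1 0 0 0 0" --pt "1 0 0 0 0"

```text
t: 15.68
tool_pos: [0.4779, 0.2865, 0.3463]
tool_rot: [0.192, -3.135, 0.001]
contact_force: [0.3, -0.2, 0.4]
opening: 0.0855
grip_force: 0.0
```

```bash
python3 - <<'E'
from h import *
o,im=wrist("w3");print(o['t'],o['tool_pos'],o['tool_rot']);W=cam("wrist",o)
T,S=cam("top"),cam("scene")
t=get_image("top")[:,:,::-1].copy();s=get_image("scene")[:,:,::-1].copy();cv2.imwrite("pics/top2.png",t);cv2.imwrite("pics/scene2.png",s)
print(proj(W,(.473,.404,.2)),proj(W,(.473,.404,.09)),proj(T,(.473,.404,.09)))
g=cv2.cvtColor(im,cv2.COLOR_BGR2GRAY)
# knobs white line
c=np.round(proj(W,(.501,.103,.08))).astype(int);print(c)
a=cv2.resize(im,(533,400));k=im[max(c[1]-40,0):c[1]+40,max(c[0]-27,0):c[0]+27]
k=cv2.resize(k,(267,400)) if k.size else np.zeros((400,267,3),np.uint8)
cv2.imwrite("pics/c5.png",np.hstack([a,k]))
E
```

```text
15.675 [0.4779 0.2865 0.3463] [ 0.1922 -3.1348  0.0015]
[454.7968 232.8597] [419.9332 207.5321] [178.6926 260.8212]
[166 198]
```

View pics/c5.png

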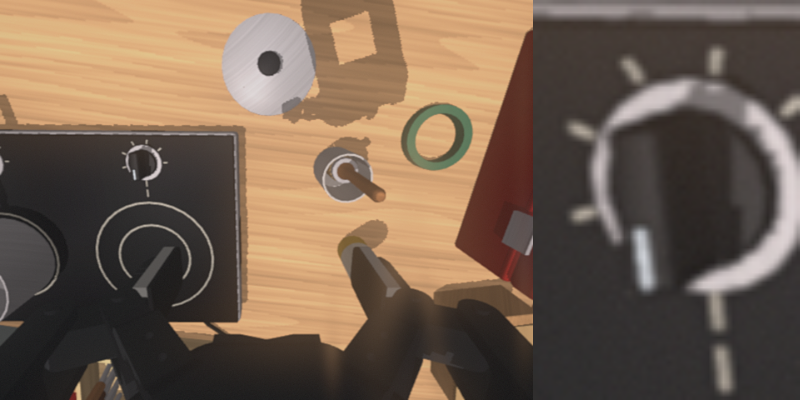

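The picture shows the large knob's bar in line with its off mark. The brush handle runs from about (412,202) up to (456,234) in the full wrist image, and the tin mouth is at about (416,209).

```bash
python3 - <<'E'
from h import *
W,im=load("w3");T,S=cam("top"),cam("scene")
t=cv2.imread("pics/top2.png");s=cv2.imread("pics/scene2.png");E={}
for n,C,i,c,r,gu in(("W",W,im,(435,218),34,0),("T",T,t,(174,259),16,0),("S",S,s,(460,182),26,0)):
    x0,y0=c[0]-r,c[1]-r;b=i[y0:y0+2*r,x0:x0+2*r].astype(float)
    rat=b[:,:,2]/(b[:,:,0]+1); 
    hsv=cv2.cvtColor(i,cv2.COLOR_BGR2HSV)[y0:y0+2*r,x0:x0+2*r]
    v=hsv[...,2].astype(int);wood=np.median(v)
    m=((hsv[...,1]>110)&(hsv[...,0]<17)&(v<{"W":190,"T":125,"S":225}[n])&(hsv[...,0]>2)).astype(np.uint8)
    n_,l,st,ce=cv2.connectedComponentsWithStats(m);k=1+st[1:,4].argmax()
    ys,xs=np.where(l==k);P=np.c_[xs+x0,ys+y0].astype(float);mu=P.mean(0);d=np.linalg.svd(P-mu,full_matrices=False)[2][0]
    u=(P-mu)@d;w=(P-mu)@[-d[1],d[0]];print(n,st[k],mu,d,"ends",mu+d*u.min(),mu+d*u.max(),"width",w.std()*3.46)
    E[n]=(mu,d)
e,P=ringfit(im,(416,209),22,42,12);print("tin mouth",e,len(P),*circ(W,P,.09))
e2,P=ringfit(s,proj(S,(.478,.40,.09)),9,22,10);print("tinS",e2,len(P),*circ(S,P,.09))
print(proj(S,(.478,.40,.09)))
E
```

```text
W [  5  12  57  47 996] [434.7279 219.6657] [0.8066 0.5911] ends [407.6158 199.7953] [461.2117 239.0756] width 16.002812690280333
T [  0   0  32  32 423] [178.7234 262.5745] [-0.5258  0.8506] ends [190.3202 243.8162] [167.8828 280.1097] width 23.917687541586425
S [  0   0  35  44 859] [447.546  175.2643] [0.429  0.9033] ends [437.5883 154.2959] [458.1153 197.5206] width 32.14478972107837
tin mouth ((418.17999267578125, 213.53671264648438), (55.894744873046875, 61.569236755371094), 64.701904296875) 134 [0.4812 0.4031] 0.03477820798800043
tinS ((456.21044921875, 190.556884765625), (25.095285415649414, 32.12186813354492), 74.18083953857422) 25 [0.4716 0.4096] 0.04219177496403313
[453.6588 192.3019]
```

```bash
python3 - <<'E'
from h import *
W,im=load("w3");T,S=cam("top"),cam("scene");o=np.load("pics/w3.npz")
mu=np.array([434.73,219.67]);d=np.array([.8066,.5911])
K,R,t=W;v=K@R@np.array([0,0,-1.]);v=v[:2]/v[2];n=np.array([-d[1],d[0]]);print("nadir",v,"off line px",(v-mu)@n, "dist",np.linalg.norm(v-mu))
for cap in((454,233),(456,235)):print("top",onz(W,cap,.204),tri((W,cap),(S,(466,165)),(T,(166,255))))
print("low",onz(W,(414,204.5),.086))
x=Ro.from_rotvec(o['tool_rot']).as_matrix();
for tgt in((.476,.403),):
    D=np.array(tgt)-o['tool_pos'][:2];print(D@x[:2,0]*1e3,D@x[:2,1]*1e3,np.degrees(np.arctan2(x[1,0],x[0,0])))
E
```

```text
nadir [320.6188 135.3824] off line px -0.535300998969916 dist 141.86528719273
top [0.4723 0.4016 0.204 ] (array([0.4739, 0.4048, 0.1968]), [np.float64(0.08008092375925885), np.float64(3.1529702131659665), np.float64(3.1294628553964805)])
top [0.4738 0.4037 0.204 ] (array([0.4744, 0.405 , 0.1979]), [np.float64(1.5003644803315936), np.float64(2.4256126237429716), np.float64(3.9001822620153663)])
low [0.4709 0.3975 0.086 ]
-12.324969640761454 115.90748132033758 -172.98247640532867
```

Call:
servo_tool --pt "1 -4 32 0 0" --pt "1 -4 45 0 0" --pt "1 -2.4 30 0 0" --pt "1 0 10 20 0" --pt "1 0 0 45 0" --pt "1 0 0 50 0" --pt "1 0 0 45 0" --pt "1 0 0 25 0" --pt "1 0 0 11 0" --pt "0.3 0 0 0 0" --pt "0 0 0 0 0" --pt "0 0 0 0 0" --force 60

```text
t: 17.32
tool_pos: [0.4745, 0.4053, 0.1527]
tool_rot: [-0.194, 3.133, 0.002]
contact_force: [-0.3, 0.1, 0.0]
opening: 0.0322
grip_force: 0.0
```

Call:
servo_tool --pt "0 0 0 0 0" --pt "0 0 0 0 0" --pt "0 0 0 0 0"

```text
t: 17.7
tool_pos: [0.4744, 0.4052, 0.1523]
tool_rot: [-0.194, 3.134, 0.001]
contact_force: [0.5, -0.3, 5.0]
opening: 0.0144
grip_force: 58.9
```

Call:
servo_tool --pt "0 0 0 -10 0" --pt "0 0 0 -20 0" --pt "0 0 0 -30 0" --pt "0 0 0 -40 0" --pt "0 0 0 -40 0" --pt "0 0 0 -30 0" --pt "0 0 0 -12 0" --pt "0 0 0 0 0" --force 70

```text
t: 18.7
tool_pos: [0.4738, 0.405, 0.3339]
tool_rot: [-0.194, 3.134, 0.001]
contact_force: [0.7, 0.4, -0.4]
opening: 0.0143
grip_force: 68.2
```

```bash
python3 - <<'E'
from h import *
o=get_obs();print(o['tool_pos'],o['contact_force'],o['opening'])
s=get_image("scene")[:,:,::-1].copy();S=cam("scene");c=proj(S,(.475,.404,.15)).astype(int)
print(c);y=max(c[1]-90,0)
o2,im=wrist("w4")
cv2.imwrite("pics/c6.png",np.hstack([cv2.resize(s[y:y+150,c[0]-75:c[0]+75],(400,400)),cv2.resize(im,(400,300))[:300] if 0 else cv2.resize(im,(400,400))]))
E
```

```text
[0.4738 0.405  0.3339] [ 0.7077  0.4237 -0.3958] 0.014285103887178404
[460 177]
```

View pics/c6.png

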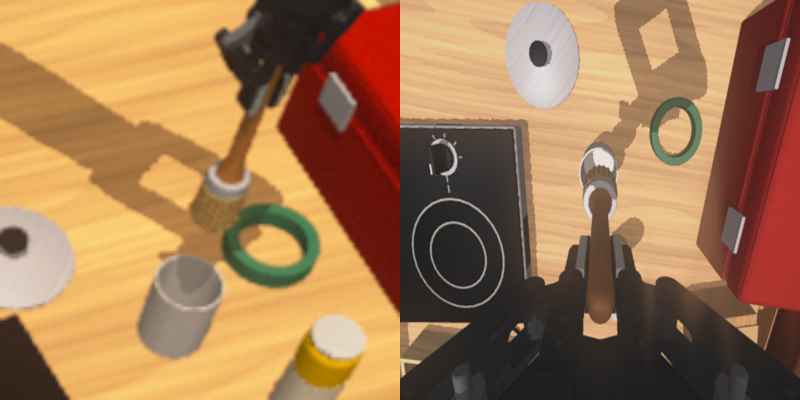

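The brush hangs straight in the jaws, clear of the tin, which has stayed put. I'll carry it over the pot.

Call:
servo_tool --pt "0 -5 -18 0 0" --pt "0 -9 -35 0 0" --pt "0 -13 -50 0 0" --pt "0 -14.5 -55 0 0" --pt "0 -14.5 -55 0 0" --pt "0 -14.5 -55 0 0" --pt "0 -14.5 -55 0 0" --pt "0 -14.5 -55 0 0" --pt "0 -14.5 -55 0 0" --pt "0 -13 -50 0 0" --pt "0 -10 -36 0 0" --pt "0 -6 -22 0 0"

```text
t: 20.3
tool_pos: [0.6818, -0.1172, 0.3313]
tool_rot: [0.19, -3.133, -0.001]
contact_force: [0.5, -0.2, -0.7]
opening: 0.0143
grip_force: 68.3
```

Call:
servo_tool --pt "0 0 0 0 0" --pt "0 0 0 0 0"

```text
t: 20.55
tool_pos: [0.6819, -0.1136, 0.3328]
tool_rot: [0.195, -3.135, -0.001]
contact_force: [-0.6, 1.1, -0.6]
opening: 0.0144
grip_force: 68.3
```

```bash
python3 - <<'E'
from h import *
o=get_obs();R=Ro.from_rotvec(o['tool_rot']).as_matrix();D=np.array([.685,-.116])-o['tool_pos'][:2];print(o['t'],o['tool_pos'],o['opening'],D@R[:2,0]*1e3,D@R[:2,1]*1e3)
# empty tin: wrist w4 and scene
S=cam("scene");s=get_image("scene")[:,:,::-1].copy();cv2.imwrite("pics/scene3.png",s)
for r in((9,24),(12,22)):
    e,P=ringfit(s,proj(S,(.481,.403,.09)),*r,10);print(e[0],len(P),*circ(S,P,.09))
T=cam("top");t=get_image("top")[:,:,::-1].copy()
e,P=ringfit(t,proj(T,(.481,.403,.09)),7,18,8);print(e[0],len(P),*circ(T,P,.09))
e,P=ringfit(s,proj(S,(.685,-.116,.15)),22,40,12);print("rim",e[0],len(P),*circ(S,P,.15))
E
```

```text
20.55 [ 0.6819 -0.1136  0.3328] 0.014375118669487666 -2.790053100489006 -2.7649817472572513
(456.96478271484375, 191.1089630126953) 44 [0.4744 0.4143] 0.03861346238792773
(451.9655456542969, 201.6608428955078) 73 [0.4887 0.4015] 0.04467042391650915
(179.32440185546875, 257.18756103515625) 73 [0.4822 0.4033] 0.03475573887813925
rim (289.78082275390625, 297.7066345214844) 39 [ 0.6798 -0.115 ] 0.07069202350671265
```

Call:
servo_tool --pt "0 -2.8 -2.8 15 0" --pt "0 0 0 30 0" --pt "0 0 0 35 0" --pt "0 0 0 25 0" --pt "0 0 0 12 0" --pt "0 0 0 3 0" --pt "0 0 0 2 0" --pt "0 0 0 0 0"

```text
t: 21.65
tool_pos: [0.6859, -0.117, 0.2123]
tool_rot: [-0.194, 3.134, -0.001]
contact_force: [-0.1, 0.9, -0.9]
opening: 0.0142
grip_force: 68.3
```

Call:
servo_tool --pt "0 0 0 2 0" --pt "0 0 0 0 0"

```text
t: 21.9
tool_pos: [0.6854, -0.1169, 0.2092]
tool_rot: [-0.194, 3.135, -0.0]
contact_force: [0.5, 0.4, -1.6]
opening: 0.0143
grip_force: 68.3
```

Call:
servo_tool --pt "0 0 0 1.5 0" --pt "0 0 0 0.5 0" --pt "0 0 0 0 0"

```text
t: 22.28
tool_pos: [0.6858, -0.117, 0.2083]
tool_rot: [-0.194, 3.134, -0.001]
contact_force: [-1.4, 0.3, 5.6]
opening: 0.0146
grip_force: 69.0
```

Call:
servo_tool --pt "0 0 0 -15 0" --pt "0 0 0 -25 0" --pt "0 0 0 -20 0" --pt "0 0 0 0 0" --pt "0 0 0 15 0" --pt "0 0 0 25 0" --pt "0 0 0 15 0" --pt "0 0 0 4 0" --pt "0 0 0 1 0" --pt "0 0 0 0.5 0" --pt "0 0 0 0 0"

```text
t: 23.65
tool_pos: [0.6856, -0.1167, 0.2084]
tool_rot: [-0.194, 3.135, 0.0]
contact_force: [-2.8, 1.0, 8.9]
opening: 0.0142
grip_force: 69.4
```

Call:
servo_tool --pt "0 0 0 -15 0" --pt "0 0 0 -25 0" --pt "0 0 0 -30 0" --pt "0 0 0 -30 0" --pt "0 0 0 -22 0" --pt "0 0 0 -8 0" --pt "0 0 0 0 0"

```text
t: 24.52
tool_pos: [0.6854, -0.1169, 0.3362]
tool_rot: [0.194, -3.135, -0.0]
contact_force: [-0.6, -0.4, -1.4]
opening: 0.0148
grip_force: 68.4
```

Call:
servo_tool --pt "0 5 18 0 0" --pt "0 9 35 0 0" --pt "0 13 50 0 0" --pt "0 14 55 0 0" --pt "0 14 55 0 0" --pt "0 14 55 0 0" --pt "0 14 55 0 0" --pt "0 14 55 0 0" --pt "0 14 55 0 0" --pt "0 12.6 50 0 0" --pt "0 10 36 0 0" --pt "0 6 23 0 0"

```text
t: 26.02
tool_pos: [0.4774, 0.4058, 0.3348]
tool_rot: [0.198, -3.133, 0.001]
contact_force: [0.4, -0.1, -0.9]
opening: 0.0146
grip_force: 68.4
```

Call:
servo_tool --pt "0 0 0 0 0" --pt "0 0 0 0 0" --pt "0 0 0 0 0"

```text
t: 26.4
tool_pos: [0.4802, 0.403, 0.3362]
tool_rot: [0.192, -3.135, 0.001]
contact_force: [-0.2, 0.4, -0.8]
opening: 0.0143
grip_force: 68.5
```

```bash
python3 - <<'E'
from h import *
o,im=wrist("w5");W=cam("wrist",o);R=Ro.from_rotvec(o['tool_rot']).as_matrix();D=np.array([.481,.404])-o['tool_pos'][:2];print(o['t'],o['tool_pos'],o['opening'],D@R[:2,0]*1e3,D@R[:2,1]*1e3)
w4,im4=load("w4")
for C,i in((w4,im4),(W,im)):
    c=proj(C,(.481,.403,.09));e,P=ringfit(i,c,16,44,12);print(c,e[0],e[1],len(P),*circ(C,P,.09))
# rim of pot from top/scene again
T,S=cam("top"),cam("scene");t=get_image("top")[:,:,::-1].copy();s=get_image("scene")[:,:,::-1].copy()
for C,i,a,b in((T,t,20,34),(S,s,22,40)):
    e,P=ringfit(i,proj(C,(.685,-.116,.15)),a,b,12);print("rim",e[0],len(P),*circ(C,P,.15))
# small ring visible part, far from pot hidden
for C,i in((T,t),(S,s)):
    e,P=ringfit(i,proj(C,(.686,-.118,.055)),20,40,12);print("ring",len(P),*circ(C,P,.055))
E
```

```text
26.4 [0.4802 0.403  0.3362] 0.014255579411639302 -0.8666878050841744 0.8795523065874207
[317.787  208.0907] (317.39239501953125, 210.2420654296875) (57.472347259521484, 67.31556701660156) 49 [0.4831 0.4024] 0.03448313878051581
[320.0128 201.6249] (318.62701416015625, 202.64222717285156) (57.692161560058594, 63.12378692626953) 58 [0.4827 0.4015] 0.034141409283335124
rim (366.6858825683594, 176.1483612060547) 54 [ 0.6861 -0.1154] 0.06698285502357365
rim (290.22930908203125, 297.6726989746094) 41 [ 0.6818 -0.1161] 0.07099965665644477
ring 83 [ 0.7001 -0.1188] 0.08526293278378975
ring 85 [ 0.6819 -0.116 ] 0.07918242390696735
```

Call:
servo_tool --pt "0 -1.5 -0.5 20 0" --pt "0 0 0 35 0" --pt "0 0 0 25 0" --pt "0 0 0 15 0" --pt "0 0 0 15 0" --pt "0 0 0 10 0" --pt "0 0 0 0 0"

```text
t: 27.42
tool_pos: [0.4814, 0.4034, 0.2158]
tool_rot: [0.194, -3.135, 0.001]
contact_force: [0.6, -0.2, -0.8]
opening: 0.0144
grip_force: 68.4
```

Call:
servo_tool --pt "0 0 0 20 0" --pt "0 0 0 20 0" --pt "0 0 0 15 0" --pt "0 0 0 6 0" --pt "0 0 0 1 0" --pt "0 0 0 0 0"

```text
t: 28.18
tool_pos: [0.482, 0.4038, 0.1552]
tool_rot: [-0.194, 3.135, 0.001]
contact_force: [1.1, -0.2, -0.2]
opening: 0.0145
grip_force: 68.4
```

Call:
servo_tool --pt "0 0 0 2 0" --pt "0 0 0 1 0" --pt "0 0 0 0.5 0" --pt "0 0 0 0 0"

```text
t: 28.68
tool_pos: [0.4822, 0.4038, 0.1524]
tool_rot: [-0.194, 3.134, 0.001]
contact_force: [-0.6, -1.5, 5.1]
opening: 0.0141
grip_force: 69.1
```

Call:
servo_tool --pt "0 0 0 -0.5 0" --pt "0.25 0 0 0 0" --pt "0.4 0 0 0 0" --pt "0.7 0 0 0 0" --pt "1 0 0 0 0" --pt "1 0 0 0 0" --pt "1 0 0 -20 0" --pt "1 0 0 -40 0" --pt "1 0 0 -50 0" --pt "1 0 0 -50 0" --pt "1 0 -40 -30 0" --pt "1 0 -50 0 0" --force 30

```text
t: 30.18
tool_pos: [0.4939, 0.3144, 0.348]
tool_rot: [-0.196, 3.127, 0.005]
contact_force: [1.3, -1.1, -0.2]
opening: 0.0852
grip_force: 0.0
```

Call:
servo_tool --pt "1 0 -40 0 0" --pt "1 0 -20 0 0" --pt "1 0 0 0 0" --pt "1 0 0 0 0" --pt "1 0 0 0 0" --pt "1 0 0 0 0"

```text
t: 30.92
tool_pos: [0.4999, 0.2555, 0.3412]
tool_rot: [0.196, -3.135, 0.0]
contact_force: [0.0, -0.1, 0.3]
opening: 0.0855
grip_force: 0.0
```

```bash
python3 - <<'E'
from h import *
o,im=wrist("w6");W=cam("wrist",o);print(o['t'],o['tool_pos'],o['contact_force'])
c=proj(W,(.482,.404,.145));print(c)
r=34;x0,y0=(c-r).astype(int);hsv=cv2.cvtColor(im,cv2.COLOR_BGR2HSV)[y0:y0+2*r,x0:x0+2*r]
m=((hsv[...,1]>110)&(hsv[...,0]<17)&(hsv[...,0]>2)&(hsv[...,2]<190)).astype(np.uint8)
n,l,st,ce=cv2.connectedComponentsWithStats(m);k=1+st[1:,4].argmax();ys,xs=np.where(l==k);P=np.c_[xs+x0,ys+y0]
mu=P.mean(0);d=np.linalg.svd(P-mu,full_matrices=False)[2][0];u=(P-mu)@d
K,R,t=W;v=K@R@np.array([0,0,-1.]);v=v[:2]/v[2]
print(st[k],mu,"ends",mu+d*u.min(),mu+d*u.max(),"nadir off",(v-mu)@[-d[1],d[0]],"expected",proj(W,(.482,.404,.2)),proj(W,(.482,.404,.09)))
e,P=ringfit(im,proj(W,(.482,.403,.09)),22,44,12);print("tin",len(P),*circ(W,P,.09))
e,P=ringfit(im,proj(W,(.686,-.118,.055)),48,72,12);print("ring",len(P),*circ(W,P,.055)) 
for nm,p in(("kL",(.5086,.1025,.092)),):
    c=proj(W,p).round().astype(int);g=cv2.cvtColor(im,cv2.COLOR_BGR2GRAY);s=g[c[1]-25:c[1]+25,c[0]-25:c[0]+25]
    n,l,st,ce=cv2.connectedComponentsWithStats((s>120).astype(np.uint8))
    for i in range(1,n):
        if 20<st[i,4]<120:
            ys,xs=np.where(l==i);Q=np.array([onz(W,(x+c[0]-25,y+c[1]-25),.092)[:2] for x,y in zip(xs,ys)]);d=np.linalg.svd(Q-Q.mean(0))[2][0];print(nm,st[i,4],Q.mean(0),np.degrees(np.arctan(d[1]/d[0])))
E
```

```text
30.925 [0.4999 0.2555 0.3412] [ 0.0084 -0.1411  0.3475]
[469.3013 210.8486]
[   0   12   68   45 1072] [466.2854 209.8274] ends [434.3389 193.276 ] [499.0056 226.7796] nadir off 0.9068813456140958 expected [496.1042 224.454 ] [449.5902 200.843 ]
tin 119 [0.4813 0.4029] 0.0346618195854596
ring 92 [ 0.6909 -0.1228] 0.08025213127917079
kL 31 [0.4793 0.1264] 47.19247411411967
kL 43 [0.5119 0.1024] 6.550423244084332
kL 112 [0.5154 0.1215] -46.333916213515984
```

```bash
python3 -c "
from station import *
print(finish_job())"
```

```text
the job is handed in; nothing more can be done
None
```

I slid the pot to within about 3 mm of the small ring's centre, turned the large knob to its off stop, scrubbed twice to the pot floor with a 60 mm upstroke between and then out, stood the brush upright in its tin, and handed in at about 31 s (no verdict returned).

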